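# Hold the scrap bin open, then let the lid down softly

## Robot

A 7-joint arm with a two-finger parallel gripper is mounted at the origin on the work surface. World frame = base frame: x ahead of the robot, y to its left, z up, the work surface at z = 0. Lengths are in mm, angles in rad, forces in N, time in s.
With the tool pointing down it reaches from about 400 to 875 mm from the base axis. Payload 4.4 kg.
Tool frame: the origin (TCP) lies on the centre line of the jaws, within the pads' length; the fingertips stand 14 mm ahead of it and the grasp point (between the pads) lies 5 mm behind it; z points along the fingers, x is the direction in which the jaws open and shut, and the axes are right-handed (so a half turn about z gives the same grasp; the last joint's range is limited). The gripper opens to 85 mm and grips with 20 to 120 N. Pads are 22 mm wide; open, the fingers measure 114 mm over their backs; the gripper's body (76 mm by 85 mm) begins 54 mm behind the grasp point. The pads swing forward as they close: fully open they stand 13 mm farther back than shut.
Start: joints at [1.214, 0.628, 0.038, 1.517, -0.027, 0.996, -0.02], TCP at [186.394, -622.716, 245.313] pointing down, gripper open.
Joint ranges: [-3.06, 3.06], [-0.37, 2.12], [-1.25, 1.32], [0.18, 2.47], [-1.1, 4.24], [0.23, 1.98], [-2.94, 2.94]. Speed limits (rad/s): [2.57, 2.57, 3.14, 3.14, 3.14, 3.14, 3.14].

## Interface

Orientations are given as [roll, pitch, yaw] about the fixed x, y, z axes, in that order (R = Rz(yaw) Ry(pitch) Rx(roll)).
In Python, from cell import ctrl gives the robot as it stands.
- The arm moves only by the tool send_rows, never from a script. Its argument "commands" is a list of rows, each a list of 5 numbers: the finger opening in mm, from 0 to 85.4, then the shift along the tool's x, y, z in mm, then the turn about the tool's z in degrees. In form: [[grip, x, y, z, roll], ...]. A call has 1 to 5 rows; each row is the pose to reach, as a shift and turn from the pose measured when the call began, along the tool's axes at that moment; what a row does not reach only later rows make up. A row lasts 1/10 s, in which the tool goes at most 50 mm and 8.59 degrees, less where a joint would pass 70% of its speed; a pose out of reach is approached as far as the arm can. A call with a gripper value outside its range is refused whole. The fingers move at their own pace and stop on an object; the grip force is fixed at half the most. Time passes only in rows, so rows that repeat a pose let the fingers close. It gives the time, the measured TCP pose, the force and the opening at its end, in the units of the state.
- ctrl.read_state(): the state, without advancing time (a new reading comes with each control period).
- ctrl.get_image(name): name is "scene" or "side" or "wrist"; returns the picture (420x560x3 uint8, red, green, blue); there is no depth.
- ctrl.camera_params(name): a dict with "fx", "fy", "cx", "cy" (pixels), "cam_to_world" (4x4, takes a point from camera to world coordinates). Camera axes: x right, y down, z forward; pixel columns grow to the right and rows downward; lengths in mm; the calibration is good to about 2 mm. The wrist camera is an equidistant fisheye: a pixel r from the principal point sees the ray r / f radians off the axis. A picture is of the moment at which its call begins: read the wrist's pose just before it. camera_params takes no time and is no camera call; for the wrist camera it gives the pose at the moment of the call.
- ctrl.finish_job(): hands the job in, once; it reports no verdict.
The state is a dict: "clock": time; "qpos": joint angles; "qd": joint speeds; "tau": joint torques, N m; "eef_pos": TCP position; "tool_rot": TCP orientation; "force": force on the tool from outside, world axes, zero at the start; "torque": the same for the moment, N m; "width": finger opening in mm.
Only numpy, scipy, OpenCV 4.12 (cv2) and the standard library are available. Lean on these libraries where they do the work, as an engineer would, in place of code of your own. Each camera call takes 0.05 s, during which the arm holds its last target.

## Task

Press down the lever of the square scrap bin with the fingertips until its lid is fully open and hold it open for at least two seconds, so that I can scrape my plate into it. Then ease the lever up again, taking a couple of seconds, so that the lid closes fully without slamming. Work only by the lever, without touching the lid, and leave the round bin shut and the cup, bottle, bowl and sponge where they stand.

Things in the scene. Friction and masses are not known exactly. Their poses are not given: they have to be found in the camera images.
- square: the square scrap bin: brushed steel box 200 x 200 mm, 140 mm tall, with a square lid. Fixed to the counter. Origin: centre of its underside on the counter. Its own -x axis points to its front, where the press lever sticks out; +x to the back, where the lid is hinged; z up. Rim 140 mm above the counter, closed lid top 152 mm.
- square_cover: its flat grey lid, 12 mm thick, 200 mm front to back. Origin at its centre; closed it is level, 146 mm above the counter, axes parallel to the bin's. Hinged at its back edge, 100 mm along its own +x. Opens 1.1 rad to a stop, the front edge swinging up (to about 324 mm) and back, away from the lever. Its weight pulls it shut; let go, it slams.
- square_lever (a joint): lever angle: 0 at rest (lever rising 0.2 rad to its tip), 0.4 fully pressed (stop; lever dipping 0.2 rad). Pivot 108 mm in front of the bin's centre, 95 mm above the counter. Lid angle = 2.75 x lever angle. No spring, little damping: the lid's weight lifts the lever back. About 3 to 12 N downward on the paddle moves it.
- square_pad (a point): centre of the top face of the lever's grey paddle (40 mm along the lever, 70 mm across, 8 mm thick), 120 mm from the pivot, so about 226 mm in front of the bin's centre. At rest about 123 mm above the counter; goes down about 48 mm over the full stroke. Moves with the lever.
- square_paddle: the whole lever with its paddle; origin on its pivot, y across.
- round: the round scrap bin: brushed steel, 160 mm diameter, 140 mm tall, with a round lid, same materials as the square one; to be left alone. Fixed to the counter. Origin: centre of its underside on the counter. Its own -x axis points to its front, where the press lever sticks out; +x to the back, where the lid is hinged; z up. Rim 140 mm above the counter, closed lid top 152 mm.
- round_cover: its flat grey lid, 12 mm thick, 160 mm front to back. Origin at its centre; closed it is level, 146 mm above the counter, axes parallel to the bin's. Hinged at its back edge, 80 mm along its own +x. Opens 1.1 rad to a stop, the front edge swinging up (to about 288 mm) and back, away from the lever. Its weight pulls it shut; let go, it slams.
- round_lever (a joint): lever angle: 0 at rest (lever rising 0.2 rad to its tip), 0.4 fully pressed (stop; lever dipping 0.2 rad). Pivot 88 mm in front of the bin's centre, 95 mm above the counter. Lid angle = 2.75 x lever angle. No spring, little damping: the lid's weight lifts the lever back. About 3 to 12 N downward on the paddle moves it.
- round_pad (a point): centre of the top face of the lever's grey paddle (40 mm along the lever, 70 mm across, 8 mm thick), 120 mm from the pivot, so about 206 mm in front of the bin's centre. At rest about 123 mm above the counter; goes down about 48 mm over the full stroke. Moves with the lever.
- round_paddle: the whole lever with its paddle; origin on its pivot, y across.
- cup: white ceramic cup, 72 mm across, 85 mm tall, loose, between the two levers; origin at the centre of its underside
- soap: white dish-soap bottle, 64 mm across, 200 mm tall, loose, between the two bins; origin at the centre of its underside
- bowl: steel bowl, 130 mm across, 60 mm tall, loose, to the left of the bins; origin at the centre of its underside
- sponge: yellow washing-up sponge block, 65 x 100 x 30 mm, loose, near the robot; origin at the centre of its underside
Things that resemble listed ones, but are neither listed nor needed, are in the scene too. Of the things shaped like the sponge, the yellow one is meant.

How it is judged (in metres and radians):
On the way, in this order (a step that is already met when the one before it is completed fails the run):
1. the square bin's lid is held fully open (at least 0.98 of 1.1 rad) for 2 s by fingers on its lever (angle between square_cover's own z axis and vertical above 0.98 rad and contact force between the fingers and square_paddle above 0.3 N), for 2 s.
2. the lid comes down gradually: it spends at least 0.8 s on the way (between 0.1 and 0.95 rad) (angle between square_cover's own z axis and vertical between 0.1 and 0.95 rad), for 0.8 s.
At the end, for the whole second after the job is handed in: the square bin's lid is fully closed (under 0.04 rad) and its lever back up (under 0.02 rad), the round bin is shut, and the cup, bottle, bowl and sponge stand upright within 30 mm of where they began (angle between each of square_cover, round_cover's own z axis and vertical below 0.04 rad and value of joint square_lever below 0.02 rad and distance of each of cup, soap, bowl, sponge from where it was at the start of the episode below 0.03 m and angle between each of cup, soap, bowl, sponge's own z axis and vertical below 0.15 rad); the robot touches nothing.
It fails at once if the lid slams or drops: it closes faster than 1.5 rad/s (the lever rises faster than 0.545 rad/s) (velocity of joint square_lever below -0.545 rad/s).
It fails at once if the robot touches the square bin's lid (contact force between any of the fingers, the arm and square_cover above 0.5 N).
It fails at once if the round bin's lid is opened (over 0.12 rad) (angle between round_cover's own z axis and vertical above 0.12 rad).
It fails at once if the cup, bottle, bowl or sponge is lifted, carried or pushed away (over 30 mm) (distance of any of cup, soap, bowl, sponge from where it was at the start of the episode above 0.03 m).
It also fails if it takes over 45 s, if anything falls off the work surface, if the arm or the gripper's body presses on something with over 40 N, if the wrist force passes 120 N, or if a joint passes its speed limit or range.

## Working session

There is one attempt and no reset: what is moved stays moved. The work goes in short steps, Python scripts to look and compute and a tool call to move; the robot and the scene stay as the last step left them, time stands still between calls to the robot, and variables do not carry over. Pictures are saved under pics/ and viewed, and the job is handed in when it is done.

Besides the shell and the picture viewer there is one more tool, called after ">>>" as a command line: name --pt "numbers of a row" for each row, then --argument value for the rest. send_rows: Moves the arm, as the interface text tells. Its arguments: {"type":"object","properties":{"commands":{"type":"array"}},"required":["commands"]}

```bash
mkdir -p pics
python3 - <<'E'
from cell import ctrl
import cv2
print(ctrl.read_state())
for n in ["scene","side","wrist"]:
    p=ctrl.camera_params(n); print(n,p)
    cv2.imwrite(f"pics/{n}0.png",ctrl.get_image(n)[:,:,::-1])
E
```

```text
{'clock': 0.0, 'qpos': array([ 1.21423043,  0.62937549,  0.03850556,  1.51839122, -0.02701485,
        0.99629609, -0.01995033]), 'qd': array([-7.50019981e-04,  1.38470255e-03, -2.10734182e-05,  1.82962103e-03,
        1.95300502e-04,  7.66346922e-04,  1.43838658e-03]), 'tau': array([ 1.96914862e-04, -5.63403404e+01,  1.22618515e+00, -1.93448424e+01,
        1.09800347e-02,  1.05804973e-02, -6.58331629e-06]), 'eef_pos': array([ 186.16639204, -622.13028243,  244.36377832]), 'tool_rot': array([ 3.14154000e+00,  1.94968987e-03, -1.28004087e+00]), 'force': array([0.30875784, 0.02474948, 0.56226561]), 'torque': array([-0.0373675 , -0.00118449, -0.03423132]), 'width': 85.85669545051199}
scene {'fx': 538.7048355947153, 'fy': 538.7048355947153, 'cx': 276.547525609545, 'cy': 204.05442533305353, 'cam_to_world': array([[ 5.30260567e-01,  6.78240587e-01, -5.08737101e-01,
         1.36771041e+03],
       [ 8.47763742e-01, -4.16391154e-01,  3.28504254e-01,
        -5.04604663e+02],
       [ 1.09712899e-02, -6.05481720e-01, -7.95783587e-01,
         1.50421163e+03],
       [ 0.00000000e+00,  0.0000
[... 287 characters left out ...]
,  4.97629013e-01, -6.05525468e-01,
         1.00286813e+03],
       [ 1.16343961e-02, -7.66641963e-01, -6.41969424e-01,
         1.13960110e+03],
       [ 0.00000000e+00,  0.00000000e+00,  0.00000000e+00,
         1.00000000e+00]])}
wrist {'fx': 325.19226210127806, 'fy': 325.19226210127806, 'cx': 280.4621380033296, 'cy': 208.4300233882212, 'cam_to_world': array([[ 2.87720663e-01, -9.14998763e-01, -2.82832254e-01,
         2.57652764e+02],
       [-9.57713557e-01, -2.75273229e-01, -8.37221171e-02,
        -6.00229537e+02],
       [-1.25051440e-03,  2.94960867e-01, -9.55508515e-01,
         3.71671702e+02],
       [ 0.00000000e+00,  0.00000000e+00,  0.00000000e+00,
         1.00000000e+00]])}
```

View pics/scene0.png

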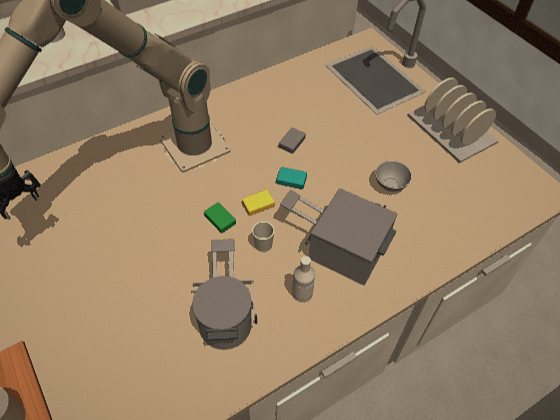

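View pics/side0.png

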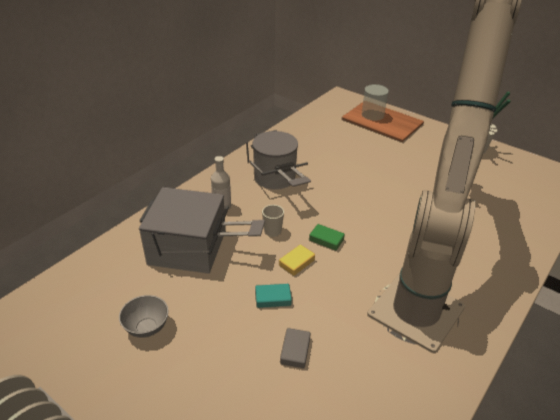

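View pics/wrist0.png

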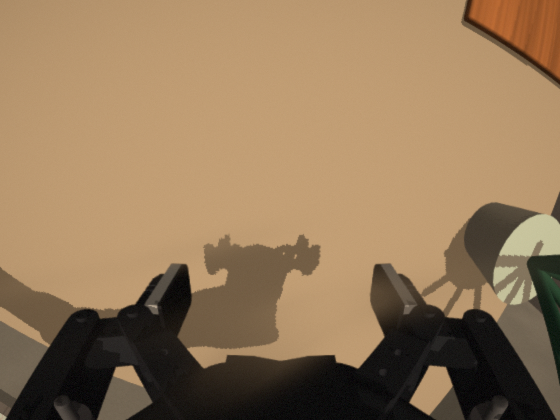

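The scene view shows the square bin's lid around (355,224), with its paddle at about (291,201). In the side view the paddle is at about (255,228) and the lid around (185,212). The round bin is at scene (223,300). I'll zoom in to get accurate corners.

Run:
```python
import cv2
a=cv2.imread('pics/scene0.png')[165:285,255:415]
b=cv2.imread('pics/side0.png')[170:280,130:290]
for n,i in(('a',a),('b',b)):
    i=cv2.convertScaleAbs(cv2.resize(i,None,fx=5,fy=5,interpolation=cv2.INTER_CUBIC),alpha=1.5,beta=10)
    cv2.imwrite(f'pics/z{n}.png',i)
```

```text
(no output)
```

View pics/za.png

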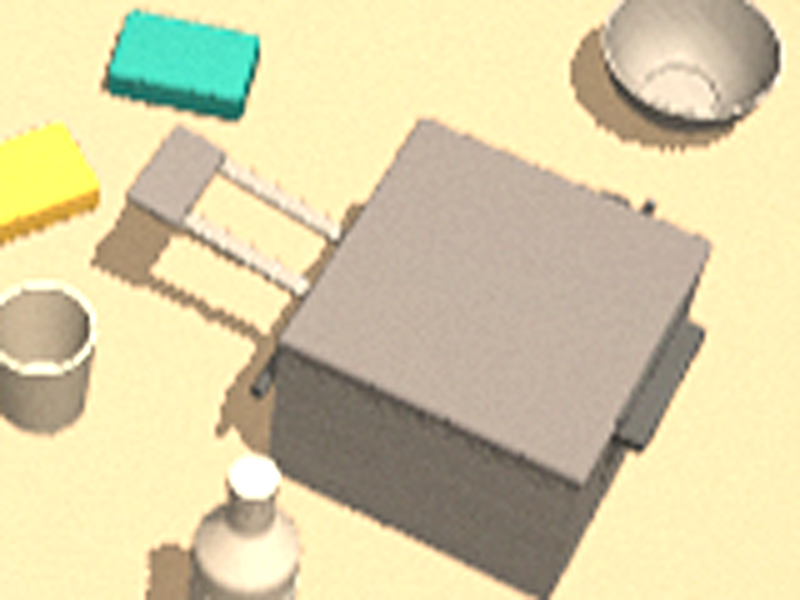

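View pics/zb.png

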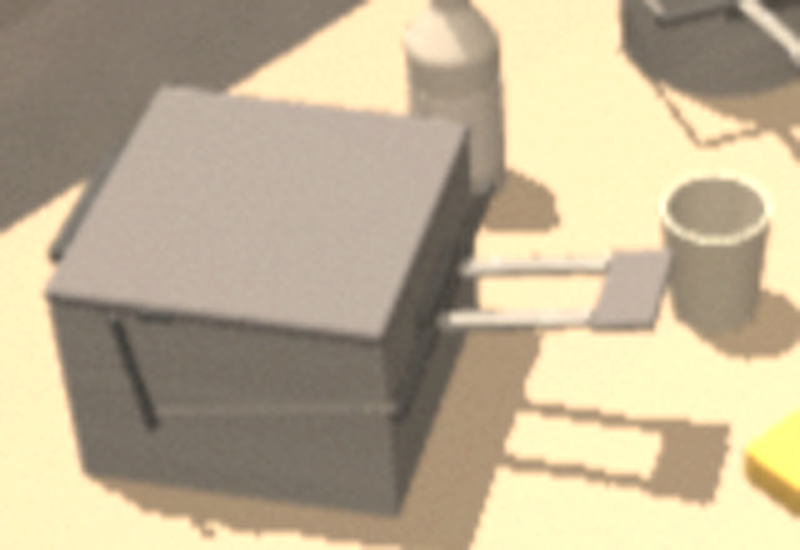

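```bash
cat > h.py <<'E'
import numpy as np
from cell import ctrl
def ray(n,u,v):
    p=ctrl.camera_params(n);T=p['cam_to_world']
    d=T[:3,:3]@np.array([(u-p['cx'])/p['fx'],(v-p['cy'])/p['fy'],1]);return T[:3,3],d
def plane(n,u,v,z):
    o,d=ray(n,u,v);return o+d*(z-o[2])/d[2]
def tri(a,b):
    (o1,d1),(o2,d2)=ray('scene',*a),ray('side',*b)
    s=np.linalg.lstsq(np.c_[d1,-d2],o2-o1,rcond=None)[0]
    p,q=o1+s[0]*d1,o2+s[1]*d2
    return (p+q)/2,np.linalg.norm(p-q)
A=lambda x,y:((x+.5)/5-.5+255,(y+.5)/5-.5+165)
B=lambda x,y:((x+.5)/5-.5+130,(y+.5)/5-.5+170)
E
python3 - <<'E'
from h import *
np.set_printoptions(suppress=True,precision=1)
L=dict(FL=((425,120),(380,338)),BL=((710,242),(50,293)),BR=((583,485),(165,88)),FR=((280,345),(467,122)))
P=dict(tl=((180,127),(655,325)),il=((225,158),(592,325)),ir=((180,222),(612,252)),tr=((130,195),(670,255)))
l={}
for k,(a,b) in {**L,**P}.items():
    p,e=tri(A(*a),B(*b)); l[k]=p
    print(k,p,round(e,1),plane('scene',*A(*a),152 if k in L else 123),plane('side',*B(*b),152 if k in L else 123))
c=sum(l[k] for k in L)/4; pc=sum(l[k] for k in P)/4
f=(l['FL']+l['FR']-l['BL']-l['BR'])/2; r=(l['FL']+l['BL']-l['FR']-l['BR'])/2
print(c,pc,pc-c,np.linalg.norm((pc-c)[:2]),f,r,np.linalg.norm(f),np.linalg.norm(r),[np.degrees(np.arctan2(v[1],v[0])) for v in(f,r,pc-c)])
for n,m,uv in(('cup side','side',(273,213)),('cup scene','scene',(263,229))): print(n,plane(m,*uv,85))
print('sponge',plane('scene',258,201,30),plane('side',297,259,30))
E
```

```text
FL [553.6 261.1 148.8] 3.2 [556.6 260.4 152. ] [549.9 262.3 152. ]
BL [727.3 354.2 150.1] 3.9 [729.3 354.7 152. ] [723.8 354.2 152. ]
BR [824.7 177.1 149. ] 4.5 [827.3 177.3 152. ] [819.6 178.1 152. ]
FR [650.5  82.  149.7] 2.5 [652.6  81.9 152. ] [647.6  83.2 152. ]
tl [457.9 133.6 123.6] 5.6 [459.7 135.7 123. ] [456.6 130.8 123. ]
il [491.3 149.2 115.9] 2.5 [496.8 146.7 123. ] [485.3 154.1 123. ]
ir [522.1  94.  119.6] 2.4 [525.1  93.4 123. ] [518.8  96.1 123. ]
tr [489.8  77.1 123.5] 1.3 [490.   77.7 123. ] [489.7  76.1 123. ]
[689.  218.6 149.4] [490.3 113.5 120.6] [-198.7 -105.1  -28.7] 224.832141263543 [-173.9  -94.1   -0.3] [-97.2 178.1   0.1] 197.74673844210275 202.88276669155394 [np.float64(-151.5828817745739), np.float64(118.61342421337139), np.float64(-152.12482362049352)]
cup side [518.1  -6.6  85. ]
cup scene [522.7  -8.8  85. ]
sponge [380.5  56.4  30. ] [366.2  66.9  30. ]
```

The triangulated lid measures 198 x 203 mm, at about z 150. The paddle is 225 mm from the bin's centre along the same heading as the lid's sides, which matches the sizes given. The pad centre is at about (490,112), z 123. I'll close the fingers and travel at a safe height.

>>> send_rows --pt "0 -22 -38 0 0" --pt "0 -44 -76 0 0" --pt "0 -66 -114 0 0" --pt "0 -88 -152 0 0" --pt "0 -110 -190 0 0"

```text
clock: 0.65
eef_pos: [337.6, -460.9, 244.6]
tool_rot: [3.142, 0.002, -1.28]
force: [1.0, 0.1, 0.0]
width: 12.1
```

>>> send_rows --pt "0 -22 -38 0 0" --pt "0 -44 -76 0 0" --pt "0 -66 -114 0 0" --pt "0 -88 -152 0 0" --pt "0 -110 -190 0 0"

```text
clock: 1.15
eef_pos: [489.1, -299.6, 244.6]
tool_rot: [3.141, 0.002, -1.28]
force: [0.0, -0.9, 0.1]
width: 0.0
```

>>> send_rows --pt "0 -39 -12 0 0" --pt "0 -78 -24 0 0" --pt "0 -117 -36 0 0" --pt "0 -157 -47 0 0" --pt "0 -196 -59 0 0"

```text
clock: 1.65
eef_pos: [489.0, -93.2, 244.9]
tool_rot: [3.141, 0.002, -1.28]
force: [1.5, -0.7, -0.4]
width: 0.3
```

>>> send_rows --pt "0 -39 -12 0 -2" --pt "0 -78 -24 0 -5" --pt "0 -117 -36 0 -7" --pt "0 -157 -47 0 -10" --pt "0 -196 -59 0 -12"

```text
clock: 2.15
eef_pos: [488.9, 113.2, 245.3]
tool_rot: [3.141, 0.002, -1.069]
force: [0.6, 0.0, -0.1]
width: 0.1
```

Run:
```python
from h import *
import cv2
s=ctrl.read_state();print(s['clock'],s['qpos'],s['eef_pos'],s['tool_rot'],s['force'])
for n in ["scene","side","wrist"]:
    cv2.imwrite(f"pics/{n}1.png",ctrl.get_image(n)[:,:,::-1])
a=cv2.imread('pics/scene1.png')[105:285,215:415];b=cv2.imread('pics/side1.png')[110:280,130:330]
cv2.imwrite('pics/j1.png',np.vstack([cv2.resize(np.hstack([a[:170],b]),None,fx=2,fy=2)]))
```

```text
2.15 [-0.2298164   0.41864592 -0.07286607  1.92115143  0.03814927  0.80399828
 -1.39184523] [488.87587895 113.16011984 245.28532597] [ 3.14119226e+00  2.25964357e-03 -1.06893622e+00] [ 0.63388189  0.00303052 -0.07146604]
```

View pics/j1.png

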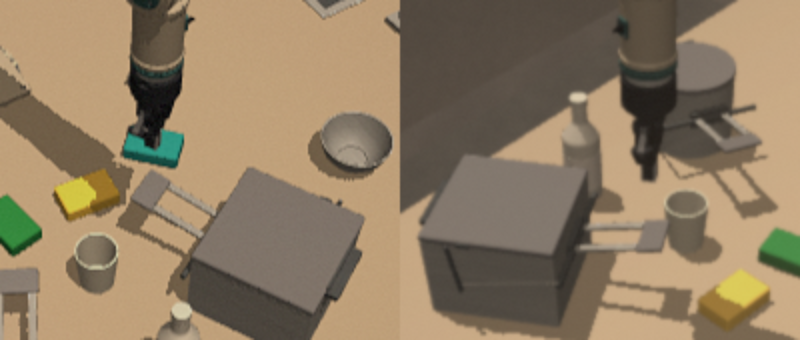

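View pics/wrist1.png

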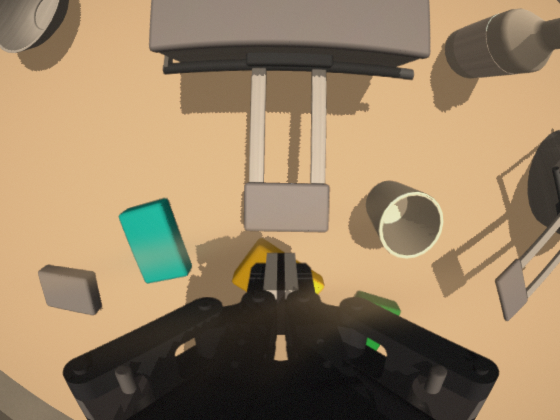

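The wrist view shows the closed fingertips at about (280,270) and the paddle square-on ahead, centred at about (287,207), with the bin at the top. I'll check the paddle position by casting the fisheye ray.

Run:
```python
from h import *
p=ctrl.camera_params('wrist');T=p['cam_to_world']
for u,v in((287,207),(246,183),(329,183),(329,231),(245,231)):
    x,y=u-p['cx'],v-p['cy'];r=np.hypot(x,y);t=r/p['fx']
    d=T[:3,:3]@np.array([np.sin(t)*x/r,np.sin(t)*y/r,np.cos(t)]);print(T[:3,3]+d*(123-T[2,3])/d[2])
```

```text
[490.15488617 110.80263249 123.        ]
[491.68106144 148.72419863 123.        ]
[523.61609476  91.4888905  123.        ]
[489.0095303   70.22001738 123.        ]
[455.28986941 130.89749289 123.        ]
```

All three views agree on (490,111). The TCP is about 2 mm from that point, so I'll descend.

>>> send_rows --pt "0 2 0 25 0" --pt "0 2 0 50 0" --pt "0 2 0 75 0" --pt "0 2 0 90 0" --pt "0 2 0 98 0"

```text
clock: 2.8
eef_pos: [489.0, 111.5, 145.7]
tool_rot: [3.139, 0.003, -1.067]
force: [0.4, -0.4, -0.1]
width: 0.0
```

>>> send_rows --pt "0 0 0 3 0" --pt "0 0 0 6 0" --pt "0 0 0 9 0" --pt "0 0 0 12 0" --pt "0 0 0 15 0"

```text
clock: 3.3
eef_pos: [488.8, 110.8, 131.4]
tool_rot: [3.139, 0.003, -1.068]
force: [-0.9, -0.9, 3.6]
width: -0.1
```

Contact made at 3.6 N. I'll keep pressing.

>>> send_rows --pt "0 0 0 4 0" --pt "0 0 0 8 0" --pt "0 0 0 12 0" --pt "0 0 0 16 0" --pt "0 0 0 20 0"

```text
clock: 3.8
eef_pos: [488.2, 110.4, 111.3]
tool_rot: [3.138, 0.003, -1.068]
force: [-3.7, -2.1, 5.6]
width: 0.1
```

>>> send_rows --pt "0 0 0 4 0" --pt "0 0 0 8 0" --pt "0 0 0 11 0" --pt "0 0 0 14 0" --pt "0 0 0 16 0"

```text
clock: 4.3
eef_pos: [488.8, 110.9, 95.1]
tool_rot: [3.139, 0.003, -1.067]
force: [0.0, -1.1, 0.5]
width: 0.2
```

Run:
```python
from h import *
import cv2
for n in ["side","wrist"]:
    cv2.imwrite(f"pics/{n}2.png",ctrl.get_image(n)[:,:,::-1])
b=cv2.imread('pics/side2.png')[60:280,100:330];w=cv2.resize(cv2.imread('pics/wrist2.png'),None,fx=.6,fy=.6)
b=cv2.resize(b,(263,252))
cv2.imwrite('pics/j2.png',cv2.resize(np.hstack([b,w]),None,fx=1.3,fy=1.3))
```

```text
(no output)
```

View pics/j2.png

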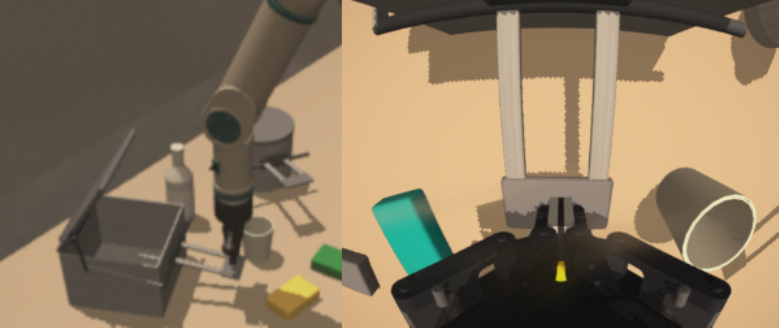

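The lid is about 55° open, with the fingertips centred on the paddle. I'll ease on to the stop.

>>> send_rows --pt "0 0 0 1 0" --pt "0 0 0 2 0" --pt "0 0 0 3 0" --pt "0 0 0 4 0" --pt "0 0 0 5 0"

```text
clock: 4.9
eef_pos: [488.9, 110.9, 90.1]
tool_rot: [3.139, 0.003, -1.067]
force: [-0.4, 0.1, 8.9]
width: 0.4
```

>>> send_rows --pt "0 0 0 0.5 0" --pt "0 0 0 1 0" --pt "0 0 0 1 0" --pt "0 0 0 1 0" --pt "0 0 0 1 0"

```text
clock: 5.4
eef_pos: [488.9, 110.9, 90.0]
tool_rot: [3.14, 0.002, -1.067]
force: [-2.6, 0.5, 11.9]
width: -0.1
```

The TCP has stopped at 90.0 mm while the force rises to 12 N, so the lever is on its stop. I'll hold it there.

>>> send_rows --pt "0 0 0 1 0" --pt "0 0 0 1 0" --pt "0 0 0 1 0" --pt "0 0 0 1 0" --pt "0 0 0 1 0"

```text
clock: 5.9
eef_pos: [488.9, 110.9, 90.0]
tool_rot: [3.14, 0.002, -1.067]
force: [-1.8, 0.1, 13.8]
width: -0.3
```

>>> send_rows --pt "0 0 0 1 0" --pt "0 0 0 1 0" --pt "0 0 0 1 0" --pt "0 0 0 1 0" --pt "0 0 0 1 0"

```text
clock: 6.4
eef_pos: [488.9, 111.0, 90.0]
tool_rot: [3.14, 0.002, -1.068]
force: [-2.8, 0.0, 14.4]
width: -0.1
```

>>> send_rows --pt "0 0 0 1 0" --pt "0 0 0 1 0" --pt "0 0 0 1 0" --pt "0 0 0 1 0" --pt "0 0 0 1 0"

```text
clock: 6.9
eef_pos: [488.9, 110.9, 90.0]
tool_rot: [3.141, 0.002, -1.068]
force: [-1.8, -0.0, 13.4]
width: 0.2
```

>>> send_rows --pt "0 0 0 1 0" --pt "0 0 0 1 0" --pt "0 0 0 1 0" --pt "0 0 0 1 0" --pt "0 0 0 1 0"

```text
clock: 7.4
eef_pos: [488.9, 111.0, 89.9]
tool_rot: [3.141, 0.002, -1.068]
force: [-2.5, -0.7, 13.3]
width: 0.1
```

>>> send_rows --pt "0 0 0 1 0" --pt "0 0 0 1 0" --pt "0 0 0 1 0" --pt "0 0 0 1 0" --pt "0 0 0 1 0"

```text
clock: 7.9
eef_pos: [488.9, 111.0, 89.9]
tool_rot: [-3.141, 0.001, -1.068]
force: [-2.2, -1.0, 13.5]
width: -0.2
```

Run:
```python
from h import *
import cv2
s=ctrl.read_state();print(s['clock'],s['eef_pos'],s['force'])
for n in ["side"]:
    cv2.imwrite(f"pics/{n}3.png",ctrl.get_image(n)[60:280,100:330,::-1].repeat(2,0).repeat(2,1))
```

```text
7.9 [488.91599303 110.98087058  89.94368109] [-2.23065502 -0.95896913 13.5404798 ]
```

View pics/side3.png

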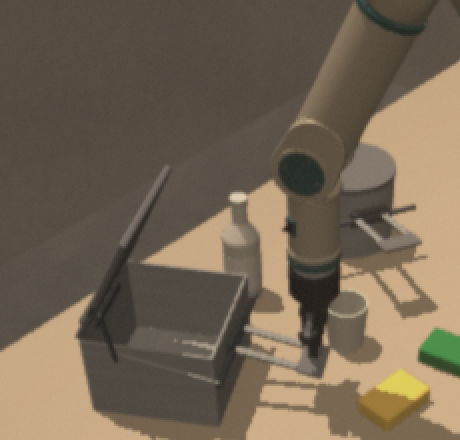

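The lid is fully open and has been held for about 3 s. Now I'll ease the lever up at about 15 mm/s.

>>> send_rows --pt "0 0 0 -1 0" --pt "0 0 0 -2 0" --pt "0 0 0 -3.5 0" --pt "0 0 0 -5 0" --pt "0 0 0 -6.5 0"

```text
clock: 8.45
eef_pos: [488.3, 110.6, 96.3]
tool_rot: [3.14, 0.002, -1.068]
force: [-1.5, -0.9, 1.8]
width: -0.6
```

>>> send_rows --pt "0 0 0 -1.5 0" --pt "0 0 0 -3 0" --pt "0 0 0 -4.5 0" --pt "0 0 0 -6 0" --pt "0 0 0 -7.5 0"

```text
clock: 8.95
eef_pos: [487.9, 110.4, 103.9]
tool_rot: [3.139, 0.002, -1.068]
force: [-2.4, -0.8, 2.4]
width: 0.6
```

>>> send_rows --pt "0 0 0 -1.5 0" --pt "0 0 0 -3 0" --pt "0 0 0 -4.5 0" --pt "0 0 0 -6 0" --pt "0 0 0 -7.5 0"

```text
clock: 9.45
eef_pos: [487.8, 110.4, 111.5]
tool_rot: [3.139, 0.002, -1.068]
force: [-1.0, -1.5, 3.0]
width: 0.2
```

>>> send_rows --pt "0 0 0 -1.5 0" --pt "0 0 0 -3 0" --pt "0 0 0 -4.5 0" --pt "0 0 0 -6 0" --pt "0 0 0 -7.5 0"

```text
clock: 9.95
eef_pos: [488.1, 110.5, 119.2]
tool_rot: [3.14, 0.002, -1.068]
force: [-0.7, 0.4, 3.8]
width: -0.1
```

>>> send_rows --pt "0 0 0 -1.5 0" --pt "0 0 0 -3 0" --pt "0 0 0 -4.5 0" --pt "0 0 0 -6 0" --pt "0 0 0 -7.5 0"

```text
clock: 10.45
eef_pos: [488.8, 110.9, 127.1]
tool_rot: [3.141, 0.001, -1.068]
force: [-0.7, -0.2, 3.9]
width: -0.2
```

>>> send_rows --pt "0 0 0 -1.5 0" --pt "0 0 0 -3 0" --pt "0 0 0 -4.5 0" --pt "0 0 0 -6 0" --pt "0 0 0 -7.5 0"

```text
clock: 10.95
eef_pos: [489.9, 111.5, 134.9]
tool_rot: [-3.139, 0.001, -1.067]
force: [2.2, 2.2, 3.3]
width: -0.1
```

>>> send_rows --pt "0 0 0 -1 0" --pt "0 0 0 -2 0" --pt "0 0 0 -3 0" --pt "0 0 0 -4 0" --pt "0 0 0 -5 0"

```text
clock: 11.45
eef_pos: [488.5, 110.7, 139.4]
tool_rot: [3.141, 0.002, -1.068]
force: [0.2, -0.1, -0.6]
width: -0.3
```

The force is back to zero. I'll lift clear and check.

>>> send_rows --pt "0 0 0 -5 0" --pt "0 0 0 -15 0" --pt "0 0 0 -40 0" --pt "0 0 0 -70 0" --pt "0 0 0 -100 0"

```text
clock: 11.95
eef_pos: [488.1, 110.3, 240.9]
tool_rot: [3.139, 0.002, -1.068]
force: [0.8, 0.1, -0.5]
width: 0.0
```

>>> send_rows --pt "0 0 0 0 0" --pt "0 0 0 0 0" --pt "0 0 0 0 0"

```text
clock: 12.25
eef_pos: [487.3, 110.0, 240.3]
tool_rot: [3.138, 0.002, -1.068]
force: [-0.5, 1.0, -0.3]
width: 0.0
```

Run:
```python
from h import *
import cv2
s=ctrl.read_state();print(s['clock'],s['eef_pos'],s['force'])
O=[]
for n in ["scene","side"]:
    i=ctrl.get_image(n)[:,:,::-1]; cv2.imwrite(f"pics/{n}4.png",i)
    j=cv2.imread(f'pics/{n}0.png')
    d=cv2.absdiff(i,j).max(2); print(n,(d>40).sum())
    O.append(np.vstack([i,cv2.cvtColor(np.uint8(d>40)*255,8)]))
cv2.imwrite('pics/j4.png',cv2.resize(np.hstack(O),(784,588),interpolation=cv2.INTER_AREA))
```

```text
12.25 [487.25572703 110.02427243 240.31068057] [-0.52046903  0.99993253 -0.29270554]
scene 19752
side 20102
```

View pics/j4.png

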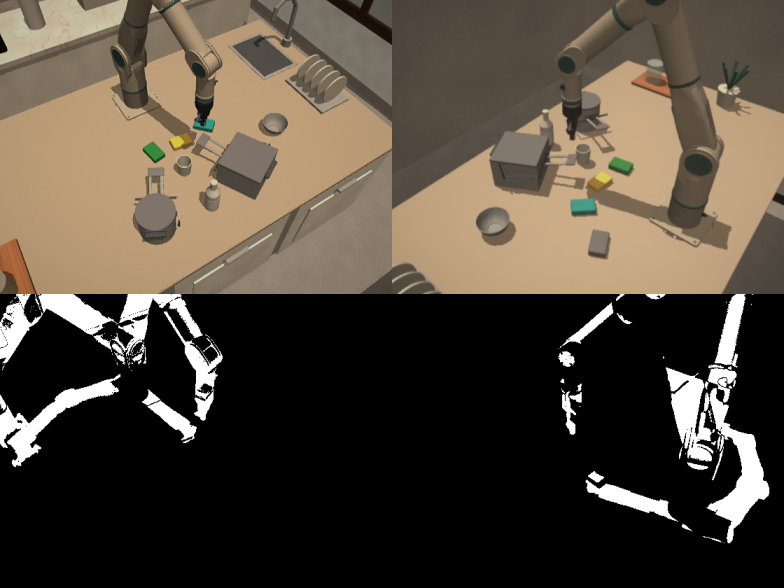

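Compared with the first pictures, only the arm and its shadow have changed. The bins, levers and loose things all match the start, so I'm handing in.

```bash
python3 -c "
from cell import ctrl
print(ctrl.finish_job())"
```

```text
the job is handed in; nothing more can be done
None
```

I pressed the square bin's lever down to its stop with closed fingertips and held the lid fully open for about 3 s at roughly 13 N. I then eased the lever up over about 3 s, staying in contact, until the force fell to zero, and lifted the gripper clear.

In the last pictures, compared with the first ones, only the arm and its shadow had changed. The square lid is shut and its lever is up, the round bin is shut, and the cup, bottle, bowl and sponge look unmoved. The whole job took about 12 s, and no check failed or disagreed. I had no direct reading of the lever or lid angle, so I judged the open and closed positions from the pictures, the tool height and the force.

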